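Balance the clay former on its tray and set it on the banding wheel

ROBOT

A 6-joint arm with a two-finger parallel gripper is mounted at the origin on the work surface. World frame = base frame: x ahead of the robot, y to its left, z up, the work surface at z = 0. Lengths are in mm, angles in degrees, forces in N, time in s.
With the tool pointing down it reaches from about 300 to 850 mm from the base axis. Payload 4.2 kg.
Tool frame: the origin (TCP) lies midway between the tips of the shut fingers; the grasp point (between the pads) lies 19 mm behind it; z points along the fingers, y is the line along which they close (so a half turn about z gives the same grasp; the last joint's range is limited). The gripper opens to 91 mm and grips with 3 to 60 N. Pads are 32 mm wide; open, the fingers measure 118 mm over their backs; the gripper's body (76 mm by 178 mm) begins 60 mm behind the grasp point.
Start: joints at [70.13, 18.312, 89.639, -0, 72.044, -1.146], TCP at [184.586, 544.584, 213.976] pointing down, gripper open.
Joint ranges: [-177.97, 177.97], [-48.28, 115.42], [12.27, 149.76], [-77.06, 257.06], [2.81, 150.46], [-146.56, 146.56]. Speed limits (degrees/s): [147.25, 147.25, 180, 180, 180, 180].

INTERFACE

Orientations are given as [roll, pitch, yaw] about the fixed x, y, z axes, in that order (R = Rz(yaw) Ry(pitch) Rx(roll)).
In Python, from workcell import env gives the robot as it stands.
- The arm moves only by the tool send_rows, never from a script. Its argument "steps" is a list that holds one entry, the list of rows, each a list of 5 numbers: the shift along the tool's x, y, z scaled (see below), then the turn about the tool's z scaled (see below), then the opening, from 0 (shut) to 1 (fully open). In form: [[[dx, dy, dz, yaw, fingers], ...]]. A call has 1 to 5 rows; each row shifts and turns the commanded pose from where the row before left it, along the tool's axes as they then stand; what a row does not reach is not made up. The controller multiplies each number of a shift by 0.04 m and each number of a turn by 0.12 rad. A row lasts 1/12 s, in which the tool goes at most 41.7 mm and 7.16 degrees, less where a joint would pass 70% of its speed; a pose out of reach is approached as far as the arm can. A call with a number of a shift or a turn outside -1 to 1 is refused whole. A call with a gripper value outside its range is refused whole. The fingers move at their own pace and stop on an object; "squeeze" is the grip in N (left out, the last holds). Time passes only in rows, so rows that do not move let the fingers close. It gives the time, the measured TCP pose, the force, the opening and the grip force at its end, in the units of the state.
- env.state(): the state, without advancing time (a new reading comes with each control period).
- env.grab_frame(name): name is "scene" or "top" or "wrist"; returns a dict with "pixels" (480x640x3 uint8, red, green, blue), "depth" (480x640 float32, mm along the optical axis (not along the pixel's ray), 0 where there is no reading), "intrinsics" (3x3 intrinsics, pixels), "cam_to_world" (4x4, takes a point from camera to world coordinates). Camera axes: x right, y down, z forward; pixel columns grow to the right and rows downward; lengths in mm; the calibration is good to about 2 mm. A picture is of the moment at which its call begins.
- env.job_done(): hands the job in; it is judged then, once.
The state is a dict: "time_s": time; "qpos": joint angles; "qvel": joint speeds; "effort": joint torques, N m; "ee_pos": TCP position; "ee_rot": TCP orientation; "force": force on the tool from outside, world axes, zero at the start; "torque": the same for the moment, N m; "gripper_width": finger opening in mm; "gripper_force": force on a finger pad.
Only numpy, scipy, OpenCV 4.12 (cv2) and the standard library are available. Lean on these libraries where they do the work, as an engineer would, in place of code of your own. Each camera call takes 0.05 s, during which the arm holds its last target. There are 200 camera calls.

TASK

Lift the tray by its bridge handle and, without touching the former, tilt the tray so that the former rolls from the end to the middle, under the handle, never letting it run across into the opposite stops. Keep it balanced there in the air for at least six seconds while you carry the tray over, then set the tray down gently and level, centred on the banding wheel, with the former still lying in the middle, and let go. Leave the teapot and the jar where they are.

Things in the scene. Friction and masses are not known exactly. Their poses are not given: they have to be found in the camera images.
- tray: Wooden tray, 300 long (x) by 170 wide (y), loose, nominal 0.42 kg. Origin: centre of its flat underside, z up. Floor 10 thick; side rails up to z = 32 along both long sides, on which the former's bearings run; stops on the rails let the former's centre go from x = -112 to +112. Two posts at x = 0, y = +-88 carry the bridge handle.
- tray_handle (a point): Centre of the tray's bridge handle, a wooden bar along the tray's y, 30 thick (along the tray's x), 24 high and 184 long, 102 above the tray's underside (bar from z = 90 to 114). Take it here from above with the fingers closing along the tray's x: the tips then clear the former's top (z = 67) by about 16. Axes as the tray's.
- former: Wooden former with a soft dark clay band, 54 diameter, on a steel spindle 168 long across the tray (y), nominal 0.40 kg. Origin: its centre, at z = 40 in the tray's frame. Its bearings roll freely along the tray's rails (tray x): a tilt of the tray speeds it downhill at 9.8 m/s2 per rad; it stays put under about 0.002 rad. Starts at rest 65 to 105 from the middle towards +x. Not to be touched.
- wheel_top (a point): Centre of the top face of the banding wheel: a round aluminium head, 140 in diameter, level, 75 above the bench, on a dark cast foot that is fixed. The head turns about its upright axis with slight friction.
- wheel: The fixed cast foot of the banding wheel, 124 in diameter; origin at the centre of its underside, on the bench.
- teapot: Brown fired teapot, about 150 long and 86 high, loose, standing upright; origin under its centre. A bystander.
- slip_jar: Low round dark open jar, 100 in diameter and 40 high, loose, standing upright; origin under its centre. A bystander.
Things that resemble listed ones, but are neither listed nor needed, are in the scene too. What is meant by the wheel is not blue or red, and is the larger of those in its own colour.

How it is judged (in metres and radians):
On the way:
1. the tray is carried clear of bench and wheel with the former kept within 35 mm of the middle for 5 s (height (world z) of tray above 0.02 m and contact force between tray and wheel below 0.1 N and x of former in the frame of tray between -0.035 and 0.035 m), for 5 s.
At the end, for the whole second after the job is handed in: The tray stands level (within 0.05 rad) on the wheel's head, its middle within 25 mm of the wheel's centre, released and at rest; the former lies still in it within 35 mm of the tray's middle (horizontal distance between tray and wheel_top below 0.025 m and height (world z) of tray between 0.07 and 0.08 m and angle between tray's own z axis and vertical below 0.05 rad and x of former in the frame of tray between -0.035 and 0.035 m and linear speed of each of former, tray below 0.02 m/s); the robot touches nothing.
It fails at once if the former runs across into the stops at the tray's other end (x of former in the frame of tray below -0.105 m).
It fails at once if the tray is tipped by more than 0.35 rad (angle between tray's own z axis and vertical above 0.35 rad).
It fails at once if the robot touches the former (contact force between any of the fingers, the arm and former above 0.5 N).
It fails at once if the tray is slammed on the wheel (over 60 N) (contact force between tray and wheel above 60 N).
It fails at once if the teapot or the jar is disturbed (distance of any of teapot, slip_jar from where it was at the start of the episode above 0.03 m).
It also fails if it takes over 67 s, if anything falls off the work surface, if the arm or the gripper's body presses on something with over 40 N, if the wrist force passes 120 N, or if a joint passes its speed limit or range.

## Working session

There is one attempt and no reset: what is moved stays moved. The work goes in short steps, Python scripts to look and compute and a tool call to move; the robot and the scene stay as the last step left them, time stands still between calls to the robot, and variables do not carry over. Pictures are saved under pics/ and viewed, at most 10 in all, crops included, and the job is handed in when it is done.

Besides the shell and the picture viewer there is one more tool, called after "Call:" by a JSON object that holds its "fn" and its "kwargs". send_rows: Moves the arm, as the interface text tells. Shifts and turns lie within -1 to 1; 1 stands for 0.04 m of shift or 0.12 rad of turn. Its arguments: {"type":"object","properties":{"steps":{"type":"array"},"squeeze":{"type":"number"}},"required":["steps"]}

```bash
mkdir -p pics; ls
cat > h.py <<'E'
from workcell import env
import numpy as np, cv2
def grab(n):
    f=env.grab_frame(n); f['w']=world(f); return f
def world(f):
    d=f['depth'];K=f['intrinsics'];T=np.array(f['cam_to_world'])
    v,u=np.mgrid[0:d.shape[0],0:d.shape[1]]
    p=np.stack([(u-K[0][2])/K[0][0]*d,(v-K[1][2])/K[1][1]*d,d,np.ones_like(d)],-1)
    w=p@T.T; w=w[...,:3]; w[d==0]=np.nan; return w
def save(f,n): cv2.imwrite('pics/'+n,f['pixels'][...,::-1])
E
python3 - <<'E'
from h import *
import pickle
for n in ['top','scene']:
    f=grab(n); save(f,n+'0.png'); pickle.dump(f,open(n+'.pkl','wb')); print(n,np.round(f['cam_to_world'],2).tolist())
print(env.state())
E
```

```text
pics
top [[0.03, -0.98, 0.18, 268.36], [-1.0, -0.03, -0.0, -96.69], [0.0, -0.18, -0.98, 1228.03], [0.0, 0.0, 0.0, 1.0]]
scene [[0.45, 0.54, -0.71, 1303.02], [0.89, -0.28, 0.36, -516.2], [-0.0, -0.79, -0.61, 781.66], [0.0, 0.0, 0.0, 1.0]]
{'time_s': 0.1, 'qpos': array([ 7.01320959e+01,  1.83478401e+01,  8.96972678e+01,  1.72131770e-03,
        7.20436740e+01, -1.14567466e+00]), 'qvel': array([ 0.04004745, -0.06353847, -0.07524622,  0.01425753, -0.06761372,
       -0.01885338]), 'effort': array([ 3.23235681e-04, -4.13332450e+01, -2.32512599e+01,  7.29032233e-02,
        4.21290763e-02, -6.34322487e-05]), 'ee_pos': array([184.40477696, 544.1719688 , 213.22028955]), 'ee_rot': array([-1.79911269e+02, -3.41147043e-03,  1.61277236e+02]), 'force': array([0.16065976, 0.05035505, 0.08490861]), 'torque': array([ 0.05578426, -0.0154672 ,  0.00965215]), 'gripper_force': 0.0, 'gripper_width': 91.17782251237402}
```

View pics/top0.png

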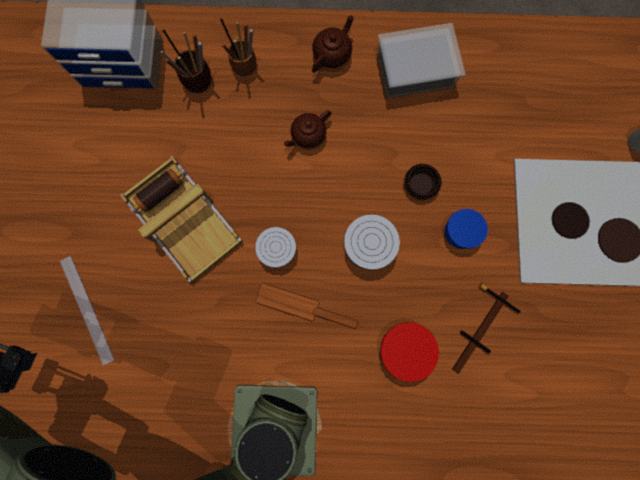

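View pics/scene0.png

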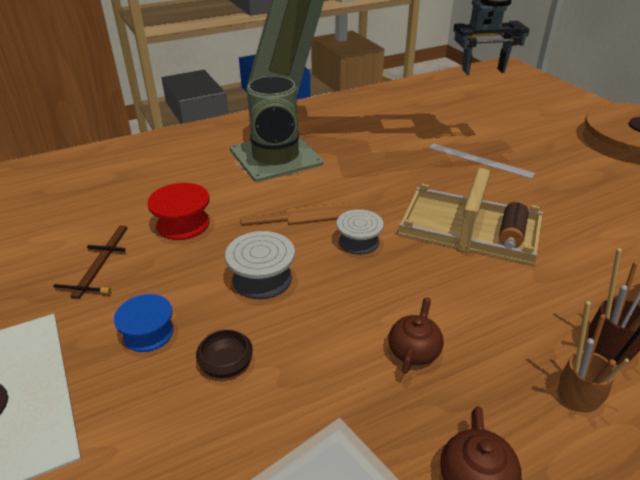

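Top view: the wheel candidates are large grey (372,242), small grey (276,247), blue (466,229) and red (410,352). The larger grey one at (372,242) fits. The tray is at (180,218) with the former at its upper-left end (158,187), the teapot at (308,130) or (332,47), and the jar at (422,182). I'll measure next and confirm with a crop.

```bash
cat > m.py <<'E'
from h import *
import pickle
f=pickle.load(open('top.pkl','rb')); w=f['w']
def reg(u0,u1,v0,v1,z0,z1):
    p=w[v0:v1,u0:u1].reshape(-1,3); return p[(p[:,2]>z0)&(p[:,2]<z1)]
for nm,b in dict(big=(335,410,205,280),small=(250,302,222,272)).items():
    p=reg(*b,40,120); print(nm,np.median(p[:,2]),cv2.minEnclosingCircle(p[:,:2].astype(np.float32)),len(p))
b=(110,250,145,290)
p=reg(*b,106,130); print('handle',np.median(p[:,2]),cv2.minAreaRect(p[:,:2].astype(np.float32)),len(p),p.mean(0))
p=reg(*b,24,200); print('tray',cv2.minAreaRect(p[:,:2].astype(np.float32)))
p=reg(*b,58,75); print('former',p.mean(0),cv2.minAreaRect(p[:,:2].astype(np.float32)),len(p))
for nm,b in dict(pot1=(280,335,105,155),pot2=(305,360,10,75),jar=(400,445,160,205)).items():
    p=reg(*b,15,120); print(nm,p.mean(0),p[:,2].max(),cv2.minAreaRect(p[:,:2].astype(np.float32)))
p=reg(150,260,10,100,30,300);print('cups',p.min(0),p.max(0))
a=cv2.resize(f['pixels'][140:290,110:410],None,fx=2.6,fy=2.6,interpolation=cv2.INTER_CUBIC); cv2.imwrite('pics/crop.png',a[...,::-1])
E
python3 m.py
```

```text
big 74.68799249243659 ((464.2501220703125, -231.15109252929688), 69.93742370605469) 2390
small 55.107725372496816 ((447.3311767578125, 11.485062599182129), 51.70720291137695) 1275
handle 112.86372513329127 ((522.0145263671875, 265.4267272949219), (32.451446533203125, 183.461181640625), 40.905723571777344) 898 [520.64529031 265.82633111 112.75390163]
tray ((522.9407348632812, 266.410400390625), (301.6546630859375, 183.77296447753906), 41.52613067626953)
former [587.95140984 324.61631415  63.83497202] ((560.1278076171875, 299.118408203125), (124.86592102050781, 183.43019104003906), 41.53091049194336) 679
pot1 [763.99187871 -63.60750067  55.94913799] 88.33647055794677 ((769.5926513671875, -61.75617218017578), (93.26271057128906, 133.19924926757812), 6.4026641845703125)
pot2 [1004.18905273 -121.98600388   62.91679554] 100.1174445630154 ((1015.824462890625, -122.37100219726562), (151.19700622558594, 113.64507293701172), 1.6265273094177246)
jar [ 635.28671251 -369.23744822   32.59102269] 44.2445834579778 ((638.5620727539062, -372.86993408203125), (95.69674682617188, 97.92321014404297), 1.8467659950256348)
cups [875.51500802  81.99126834  30.00029497] [1056.61265025  379.53747521  203.64467271]
```

View pics/crop.png

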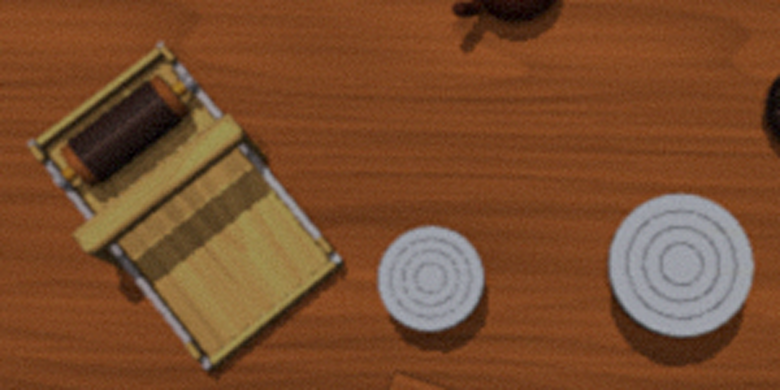

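The crop confirms the wheel: 140 mm diameter, top at z = 75. The tray centre is at about (522, 266) with yaw 41.5°, and the former is at about +88 mm.

Call:
{"fn": "send_rows", "kwargs": {"steps": [[[0,0,0,0.87,1],[0,0,0,0.87,1],[0,0,0,0.87,1],[0,0,0,0.87,1],[0,0,0,0.87,1]]], "squeeze": 50}}

```text
time_s: 0.52
ee_pos: [184.5, 544.3, 213.5]
ee_rot: [-180.0, 0.0, 131.1]
force: [-0.2, -0.1, 0.2]
gripper_width: 91.5
gripper_force: 0.0
```

Call:
{"fn": "send_rows", "kwargs": {"steps": [[[-0.9,0.15,0,0,1],[-0.9,0.15,0,0,1],[-0.9,0.15,0,0,1],[-0.9,0.15,0,0,1],[-0.9,0.15,0,0,1]]]}}

```text
time_s: 0.93
ee_pos: [326.9, 427.9, 213.6]
ee_rot: [-180.0, 0.0, 131.4]
force: [0.2, -0.0, -0.1]
gripper_width: 91.2
gripper_force: 0.0
```

Call:
{"fn": "send_rows", "kwargs": {"steps": [[[-0.9,0.15,0,0,1],[-0.9,0.15,0,0,1],[-0.9,0.15,0,0,1],[-0.9,0.15,0,0,1],[-0.5,0.1,0,0,1]]]}}

```text
time_s: 1.35
ee_pos: [457.8, 322.0, 213.5]
ee_rot: [-180.0, 0.1, 131.2]
force: [0.2, 0.3, 0.1]
gripper_width: 91.4
gripper_force: 0.0
```

Call:
{"fn": "send_rows", "kwargs": {"steps": [[[-0.7,0.1,0.3,0,1],[-0.7,0.1,0.4,0,1],[-0.55,0.05,0.3,0,1],[0,0,0,0,1],[0,0,0,0,1]]]}}

```text
time_s: 1.77
ee_pos: [514.4, 271.9, 172.7]
ee_rot: [-179.9, -0.1, 131.2]
force: [-0.1, 0.0, 0.2]
gripper_width: 91.1
gripper_force: 0.0
```

Run:
```python
from h import *
for n in ['wrist','top']:
    f=grab(n); save(f,n+'1.png'); w=f['w'].reshape(-1,3)
    c=np.hypot(w[:,0]-522,w[:,1]-266)<130
    p=w[c&(w[:,2]>108)&(w[:,2]<118)]
    if len(p)>50: print(n,cv2.minAreaRect(p[:,:2].astype(np.float32)),np.median(p,0),len(p))
    p=w[c&(w[:,2]>24)&(w[:,2]<36)]; print(cv2.minAreaRect(p[:,:2].astype(np.float32)))
s=env.state();print(s['ee_pos'],s['ee_rot'],f['cam_to_world'][:3,3])
```

```text
wrist ((523.80810546875, 267.7118225097656), (30.034887313842773, 182.8758544921875), 41.6357421875) [507.2376383  286.14380669 114.49599186] 9047
((523.9058837890625, 271.519775390625), (217.33473205566406, 177.503173828125), 41.694087982177734)
top ((555.7327270507812, 227.30079650878906), (31.323192596435547, 81.07302856445312), 41.250885009765625) [556.42777657 225.36316461 113.00380081] 343
((523.4286499023438, 265.394287109375), (203.4661865234375, 181.68267822265625), 42.36270523071289)
[514.14839316 273.36132253 174.21588567] [ 1.79984964e+02 -3.36525742e-02  1.31373886e+02] [ 268.35604845  -96.68822022 1228.02707462]
```

View pics/wrist1.png

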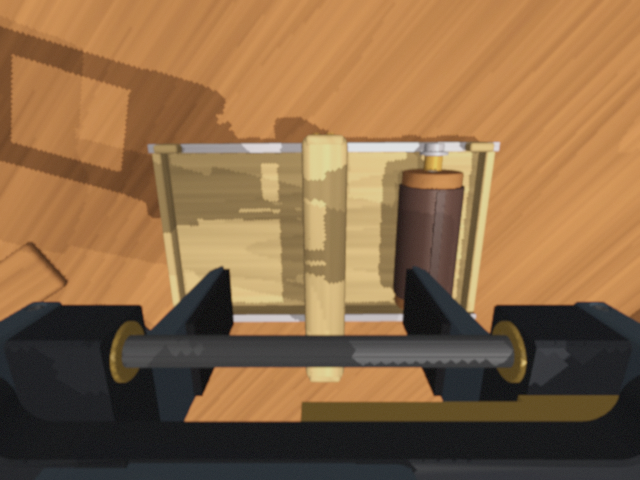

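The wrist view shows the handle at column 325, between the open fingers, and the former on the right (tray +x) at (430,235). Now the fine alignment and descent.

Call:
{"fn": "send_rows", "kwargs": {"steps": [[[-0.27,0.07,0.4,0,1],[0,0,0.6,0,1],[0,0,0.6,0,1],[0,0,0.45,0,1],[0,0,0.2,0,1]]]}}

```text
time_s: 2.28
ee_pos: [521.8, 267.1, 82.3]
ee_rot: [-179.8, -0.1, 131.5]
force: [-0.8, -0.8, 0.2]
gripper_width: 91.2
gripper_force: 0.0
```

Call:
{"fn": "send_rows", "kwargs": {"steps": [[[0,0,0,0,1],[0,0,0,0,1],[0,0,0,0,1]]]}}

```text
time_s: 2.53
ee_pos: [524.6, 267.5, 85.6]
ee_rot: [179.8, 0.0, 131.4]
force: [-0.1, 0.4, 0.6]
gripper_width: 91.1
gripper_force: 0.0
```

Call:
{"fn": "send_rows", "kwargs": {"steps": [[[0,0,0,0,0.2],[0,0,0,0,0.2],[0,0,0,0,0.1],[0,0,0,0,0],[0,0,0,0,0]]], "squeeze": 55}}

```text
time_s: 2.95
ee_pos: [523.8, 266.6, 84.2]
ee_rot: [180.0, 0.0, 131.4]
force: [0.1, -0.9, 0.3]
gripper_width: 60.7
gripper_force: 0.0
```

Call:
{"fn": "send_rows", "kwargs": {"steps": [[[0,0,0,0,0],[0,0,0,0,0],[0,0,0,0,0],[0,0,0,0,0],[0,0,0,0,0]]]}}

```text
time_s: 3.37
ee_pos: [524.1, 266.8, 84.0]
ee_rot: [179.9, 0.0, 131.4]
force: [0.4, -0.1, -0.4]
gripper_width: 29.7
gripper_force: 55.0
```

```bash
cat > fm.py <<'E'
from h import *
# former x in tray frame, tray tilt about tray y, from the wrist view; all in tool axes
from scipy.spatial.transform import Rotation as R
def meas(name=None):
    f=grab('wrist'); s=env.state()
    if name: save(f,name)
    Rt=R.from_euler('xyz',s['ee_rot'],degrees=True).as_matrix()
    q=(f['w']-s['ee_pos'])@Rt  # tool axes
    yaw=np.radians(s['ee_rot'][2]-90)
    d=f['w']-s['ee_pos']; X=d@np.array([np.cos(yaw),np.sin(yaw),0]); Y=d@np.array([-np.sin(yaw),np.cos(yaw),0]); Z=d[...,2]
    t0=-84 # tray underside relative to tcp
    h=Z-t0; px=f['pixels'].astype(int)
    m=(np.abs(X)<165)&(np.abs(Y)<95)
    bar=m&(h>106)&(h<122)&(np.abs(X)<25); xb=(np.percentile(X[bar],2)+np.percentile(X[bar],98))/2 if bar.sum()>50 else 0
    dark=m&(h>38)&(h<75)&(px.sum(-1)<200)&(Y>0)&(Y<60)
    r=(px[...,0]-px[...,2])
    xf=np.nan
    if dark.sum()>30: xf=(np.percentile(X[dark],3)+np.percentile(X[dark],97))/2
    fl=m&(h>-5)&(h<22)&(np.abs(Y)<70)&(np.abs(X)<130)&~np.isnan(h)
    A=np.c_[X[fl],Y[fl],np.ones(fl.sum())]
    c=np.linalg.lstsq(A,h[fl],rcond=None)[0]
    for _ in range(2):
        rs=np.abs(A@c-h[fl])<3; c=np.linalg.lstsq(A[rs],h[fl][rs],rcond=None)[0]
    print(f"t{s['time_s']:.2f} ee{np.round(s['ee_pos'],1)} rot{np.round(s['ee_rot'],2)} F{np.round(s['force'],1)} former {xf-xb:.1f} (n{dark.sum()}, w{np.ptp(X[dark]) if dark.any() else 0:.0f}) bar {xb:.1f} floor h {c[2]:.1f} slopeX {c[0]:.4f} slopeY {c[1]:.4f} n{rs.sum()}")
    return f
if __name__=='__main__':
    import sys; meas(sys.argv[1] if len(sys.argv)>1 else None); meas()
E
python3 fm.py wrist2.png
```

```text
t3.42 ee[524.1 266.8  83.9] rot[1.7995e+02 1.0000e-02 1.3139e+02] F[ 1.2  0.8 -0.3] former 71.4 (n2269, w49) bar -0.2 floor h 10.9 slopeX -0.0004 slopeY 0.0000 n31629
t3.47 ee[524.  266.8  83.9] rot[1.7996e+02 1.0000e-02 1.3139e+02] F[ 0.8  1.  -0.9] former 71.3 (n2250, w49) bar -0.2 floor h 10.9 slopeX -0.0003 slopeY 0.0001 n31668
```

View pics/wrist2.png

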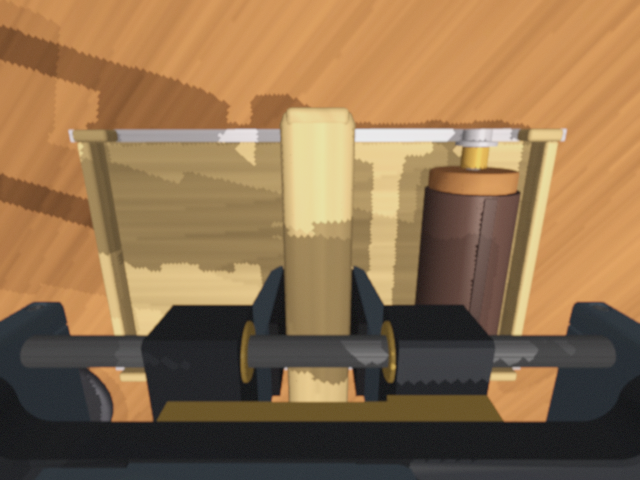

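The handle is held (30 mm opening), and the former sits at about (470,250), still at the +x end. The dark-pixel centre is biased towards the camera, so I'll switch to a circle fit and lift.

```bash
python3 - <<'E'
s=open('fm.py').read()
s=s.replace("    if dark.sum()>30: xf=(np.percentile(X[dark],3)+np.percentile(X[dark],97))/2\n","""    if dark.sum()>30:
        from scipy.optimize import least_squares
        o=least_squares(lambda c:np.hypot(X[dark]-c[0],h[dark]-c[1])-27,[X[dark].mean(),41],loss='soft_l1'); xf=o.x[0]; zf=o.x[1]
""").replace("(n{dark","(z{zf:.1f} n{dark").replace("xf=np.nan","xf=zf=np.nan")
open('fm.py','w').write(s)
E
python3 fm.py
```

```text
t3.52 ee[524.1 266.8  83.9] rot[1.7995e+02 1.0000e-02 1.3138e+02] F[ 1.3  1.6 -1.7] former 93.1 (z41.0 n2268, w49) bar -0.3 floor h 10.9 slopeX -0.0004 slopeY 0.0001 n31632
t3.57 ee[524.1 266.8  83.9] rot[1.7995e+02 1.0000e-02 1.3138e+02] F[ 0.6  1.4 -0.8] former 93.1 (z41.0 n2263, w49) bar -0.3 floor h 10.9 slopeX -0.0004 slopeY 0.0001 n31654
```

Call:
{"fn": "send_rows", "kwargs": {"steps": [[[0,0,-0.05,0,0],[0,0,-0.1,0,0],[0,0,-0.15,0,0],[0,0,-0.15,0,0],[0,0,-0.1,0,0]]]}}

```text
time_s: 3.98
ee_pos: [523.7, 266.5, 106.5]
ee_rot: [-180.0, -0.0, 131.4]
force: [-0.2, -0.2, -7.6]
gripper_width: 29.9
gripper_force: 55.0
```

```bash
python3 fm.py
```

```text
t4.03 ee[524.3 266.8 107.4] rot[1.7990e+02 2.0000e-02 1.3137e+02] F[ 0.4 -0.6 -6.4] former 96.2 (z39.9 n2288, w51) bar -0.8 floor h 10.0 slopeX -0.0019 slopeY -0.0000 n32132
t4.08 ee[524.3 266.8 107. ] rot[1.7989e+02 3.0000e-02 1.3136e+02] F[-0.6 -0.3 -8.5] former 96.5 (z41.4 n2328, w52) bar -0.3 floor h 11.3 slopeX -0.0002 slopeY -0.0004 n32382
```

Call:
{"fn": "send_rows", "kwargs": {"steps": [[[0,0,-0.3,0,0],[0,0,-0.6,0,0],[0,0,-0.6,0,0],[0,0,-0.4,0,0],[0,0,-0.2,0,0]]]}}

```text
time_s: 4.5
ee_pos: [524.7, 267.0, 192.6]
ee_rot: [179.8, 0.1, 131.4]
force: [0.7, 0.7, -7.6]
gripper_width: 29.4
gripper_force: 55.0
```

```bash
python3 fm.py
```

```text
t4.55 ee[524.9 267.1 193.1] rot[1.7971e+02 8.0000e-02 1.3136e+02] F[ 1.8  0.3 -6.4] former 106.1 (z40.8 n2615, w49) bar -0.4 floor h 10.4 slopeX 0.0023 slopeY -0.0012 n34292
t4.60 ee[524.3 266.8 191.3] rot[1.7983e+02 5.0000e-02 1.3137e+02] F[ 0.4  0.5 -9.1] former 107.2 (z43.1 n2681, w48) bar 0.2 floor h 12.6 slopeX 0.0029 slopeY -0.0016 n34707
```

Call:
{"fn": "send_rows", "kwargs": {"steps": [[[0,0,0,0,0],[0,0,0,0,0],[0,0,0,0,0],[0,0,0,0,0],[0,0,0,0,0]]]}}

```text
time_s: 5.02
ee_pos: [523.5, 266.4, 189.1]
ee_rot: [-179.9, -0.0, 131.4]
force: [-0.4, -0.2, -7.3]
gripper_width: 29.6
gripper_force: 55.0
```

```bash
python3 fm.py
```

```text
t5.07 ee[523.6 266.4 189.4] rot[-1.7994e+02 -2.0000e-02  1.3136e+02] F[-0.2 -0.4 -7.5] former 111.9 (z40.5 n2706, w49) bar -0.3 floor h 10.6 slopeX -0.0034 slopeY 0.0004 n35557
t5.12 ee[523.6 266.5 189.5] rot[-1.7996e+02 -2.0000e-02  1.3137e+02] F[ 0.4  0.6 -7.6] former 112.0 (z40.6 n2702, w49) bar -0.3 floor h 10.7 slopeX -0.0029 slopeY 0.0003 n35611
```

Call:
{"fn": "send_rows", "kwargs": {"steps": [[[0,0,0,0,0],[0,0,0,0,0],[0,0,0,0,0],[0,0,0,0,0],[0,0,0,0,0]]]}}

```text
time_s: 5.53
ee_pos: [523.7, 266.6, 190.0]
ee_rot: [180.0, -0.0, 131.4]
force: [0.2, -0.1, -8.5]
gripper_width: 29.4
gripper_force: 55.0
```

```bash
python3 fm.py
```

```text
t5.58 ee[523.8 266.5 190. ] rot[179.99   0.   131.37] F[ 0.   0.5 -7.6] former 112.0 (z40.8 n2706, w49) bar -0.2 floor h 10.9 slopeX -0.0019 slopeY 0.0000 n35633
t5.63 ee[523.8 266.6 190. ] rot[179.99   0.   131.37] F[-0.8  0.8 -8.4] former 112.0 (z40.9 n2707, w49) bar -0.2 floor h 10.9 slopeX -0.0018 slopeY -0.0001 n35659
```

The former rests at exactly +112 (the stop), so the measurement checks out. The tool can't be tilted through this interface, so I'll use inertia. The tray slides +x under the free-rolling former until the former is under the handle.

Call:
{"fn": "send_rows", "kwargs": {"steps": [[[0,0.3,0,0,0],[0,0.65,0,0,0],[0,0.8,0,0,0],[0,0.65,0,0,0],[0,0.3,0,0,0]]]}}

```text
time_s: 6.05
ee_pos: [607.6, 340.5, 189.6]
ee_rot: [179.8, 0.0, 131.4]
force: [-0.8, -1.3, -7.3]
gripper_width: 29.8
gripper_force: 55.0
```

```bash
python3 fm.py wrist3.png
```

```text
t6.10 ee[608.3 341.3 189.1] rot[1.7971e+02 1.0000e-02 1.3141e+02] F[ 1.3  1.4 -8.6] former 3.1 (z41.2 n1149, w52) bar -1.4 floor h 11.3 slopeX 0.0036 slopeY -0.0002 n41436
t6.15 ee[606.5 339.6 189. ] rot[179.9  -0.  131.4] F[ 0.2 -0.4 -7.2] former 3.0 (z40.8 n1134, w52) bar 1.9 floor h 10.9 slopeX 0.0055 slopeY -0.0001 n41464
```

Call:
{"fn": "send_rows", "kwargs": {"steps": [[[0,0,0,0,0],[0,0,0,0,0],[0,0,0,0,0]]]}}

```text
time_s: 6.4
ee_pos: [604.2, 337.3, 190.2]
ee_rot: [-180.0, -0.0, 131.3]
force: [0.1, -0.6, -7.2]
gripper_width: 29.9
gripper_force: 55.0
```

```bash
python3 fm.py
```

```text
t6.45 ee[604.3 337.4 190.3] rot[-180.      0.    131.35] F[ 0.6  0.6 -7.4] former 10.8 (z40.7 n1863, w17) bar -0.3 floor h 10.7 slopeX -0.0013 slopeY -0.0000 n40191
t6.50 ee[604.4 337.4 190.4] rot[179.99   0.   131.35] F[ 0.2 -0.4 -7.7] former 11.0 (z40.8 n1877, w17) bar -0.3 floor h 10.8 slopeX -0.0009 slopeY -0.0000 n40120
```

Call:
{"fn": "send_rows", "kwargs": {"steps": [[[0,0,0,0,0],[0,0,0,0,0],[0,0,0,0,0]]]}}

```text
time_s: 6.75
ee_pos: [604.7, 337.8, 190.2]
ee_rot: [180.0, 0.0, 131.4]
force: [-0.3, -0.1, -8.2]
gripper_width: 29.7
gripper_force: 55.0
```

```bash
python3 fm.py
```

```text
t6.80 ee[604.8 337.8 190.1] rot[179.98   0.   131.36] F[-0.3 -0.2 -7.3] former 11.2 (z40.9 n1907, w17) bar -0.3 floor h 10.9 slopeX -0.0006 slopeY -0.0001 n40135
t6.85 ee[604.8 337.8 190. ] rot[179.99  -0.   131.36] F[-0.4  0.6 -7.8] former 11.2 (z41.0 n1899, w17) bar -0.2 floor h 10.9 slopeX -0.0007 slopeY 0.0001 n40115
```

The former now rests at +11. Next I nudge it closer to centre and yaw the tray so that the carry runs along the tray's y axis, which the former can't feel.

Call:
{"fn": "send_rows", "kwargs": {"steps": [[[0,0.1,0,0,0],[0,0.15,0,0.2,0],[0,0,0,0.4,0],[0,0,0,0.5,0],[0,0,0,0.5,0]]]}}

```text
time_s: 7.27
ee_pos: [612.6, 344.9, 189.8]
ee_rot: [180.0, -0.0, 120.2]
force: [0.2, -0.0, -7.4]
gripper_width: 29.7
gripper_force: 55.0
```

```bash
python3 fm.py
```

```text
t7.32 ee[612.6 344.9 189.8] rot[ 1.7998e+02 -1.0000e-02  1.2009e+02] F[-0.   0.3 -7.8] former 2.6 (z40.7 n1094, w52) bar -0.1 floor h 10.8 slopeX -0.0006 slopeY 0.0001 n41381
t7.37 ee[612.6 344.8 189.8] rot[ 1.7999e+02 -1.0000e-02  1.2038e+02] F[ 0.   0.1 -8.3] former 2.8 (z40.7 n1093, w52) bar 0.0 floor h 10.8 slopeX -0.0005 slopeY 0.0000 n41320
```

Call:
{"fn": "send_rows", "kwargs": {"steps": [[[0,0,0,0.5,0],[0,0,0,0.5,0],[0,0,0,0.5,0],[0,0,0,0.5,0],[0,0,0,0.5,0]]]}}

```text
time_s: 7.78
ee_pos: [612.5, 344.7, 189.9]
ee_rot: [180.0, -0.0, 103.1]
force: [-0.1, 0.2, -8.2]
gripper_width: 29.8
gripper_force: 55.0
```

```bash
python3 fm.py; python3 -c "
from h import *; print(env.state()['qpos'])"
```

```text
t7.83 ee[612.5 344.7 190. ] rot[ 1.7998e+02 -1.0000e-02  1.0299e+02] F[-0.  -0.4 -7.9] former 2.9 (z40.7 n1041, w52) bar -0.1 floor h 10.8 slopeX -0.0005 slopeY 0.0001 n41406
t7.88 ee[612.5 344.7 189.9] rot[ 1.7999e+02 -1.0000e-02  1.0327e+02] F[-0.9  0.6 -8.1] former 3.0 (z40.7 n1043, w51) bar 0.1 floor h 10.8 slopeX -0.0005 slopeY -0.0000 n41324
[2.84291768e+01 3.08338225e+01 7.28092867e+01 3.05491563e-03
 7.63432497e+01 1.51602059e+01]
```

Call:
{"fn": "send_rows", "kwargs": {"steps": [[[0,0,0,0.5,0],[0,0,0,0.5,0],[0,0,0,0.5,0],[0,0,0,0.5,0],[0,0,0,0.5,0]]]}}

```text
time_s: 8.3
ee_pos: [612.4, 344.7, 189.9]
ee_rot: [180.0, -0.0, 86.0]
force: [0.3, 1.1, -7.5]
gripper_width: 29.7
gripper_force: 55.0
```

Call:
{"fn": "send_rows", "kwargs": {"steps": [[[0,0,0,0.5,0],[0,0,0,0.5,0],[0,0,0,0.5,0],[0,0,0,0,0],[0,0,0,0,0]]]}}

```text
time_s: 8.72
ee_pos: [612.3, 344.6, 189.9]
ee_rot: [-180.0, -0.0, 75.9]
force: [0.3, 0.4, -7.9]
gripper_width: 29.9
gripper_force: 55.0
```

```bash
python3 fm.py
```

```text
t8.77 ee[612.3 344.6 190. ] rot[-1.800e+02 -1.000e-02  7.584e+01] F[ 0.2 -0.6 -7.6] former 2.9 (z40.7 n1085, w53) bar 0.2 floor h 10.9 slopeX -0.0005 slopeY -0.0004 n41448
t8.82 ee[612.3 344.6 190. ] rot[180.    -0.    75.81] F[-0.2 -0.7 -7.6] former 2.9 (z40.7 n1082, w53) bar 0.2 floor h 10.9 slopeX -0.0005 slopeY -0.0000 n41414
```

Call:
{"fn": "send_rows", "kwargs": {"steps": [[[-0.08,0,0,0,0],[-0.16,0,0,0,0],[-0.24,0,0,0,0],[-0.32,0,0,0,0],[-0.4,0,0,0,0]]]}}

```text
time_s: 9.23
ee_pos: [600.0, 297.0, 189.9]
ee_rot: [180.0, 0.0, 75.7]
force: [0.1, 0.5, -8.0]
gripper_width: 29.6
gripper_force: 55.0
```

Call:
{"fn": "send_rows", "kwargs": {"steps": [[[-0.4,0,0,0,0],[-0.4,0,0,0,0],[-0.4,0,0,0,0],[-0.4,0,0,0,0],[-0.4,0,0,0,0]]]}}

```text
time_s: 9.65
ee_pos: [580.0, 218.6, 190.2]
ee_rot: [180.0, 0.0, 75.7]
force: [0.0, -0.1, -8.0]
gripper_width: 29.8
gripper_force: 55.0
```

```bash
python3 fm.py
```

```text
t9.70 ee[578.9 214.9 190.3] rot[-179.96    0.3    75.61] F[-2.6 -2.  -8.2] former 3.2 (z40.7 n1069, w53) bar 0.3 floor h 10.9 slopeX -0.0003 slopeY -0.0006 n39547
t9.75 ee[579.5 216.8 190.3] rot[-1.7997e+02  1.5000e-01  7.5560e+01] F[ 0.   0.8 -7.3] former 3.3 (z40.5 n1055, w53) bar 0.1 floor h 10.8 slopeX -0.0019 slopeY -0.0065 n42383
```

Call:
{"fn": "send_rows", "kwargs": {"steps": [[[-0.2,0,0,0,0],[-0.3,0,0,0,0],[-0.4,0,0,0,0],[-0.4,0,0,0,0],[-0.4,0,0,0,0]]]}}

```text
time_s: 10.17
ee_pos: [563.1, 152.8, 189.9]
ee_rot: [-180.0, 0.0, 75.7]
force: [0.5, -0.4, -8.2]
gripper_width: 29.7
gripper_force: 55.0
```

Call:
{"fn": "send_rows", "kwargs": {"steps": [[[-0.4,0,0,0,0],[-0.4,0,0,0,0],[-0.4,0,0,0,0],[-0.4,0,0,0,0],[-0.4,0,0,0,0]]]}}

```text
time_s: 10.58
ee_pos: [543.4, 75.2, 190.1]
ee_rot: [180.0, 0.0, 75.6]
force: [-0.3, -0.4, -8.0]
gripper_width: 29.9
gripper_force: 55.0
```

```bash
python3 fm.py
```

```text
t10.63 ee[542.1  71.9 190.1] rot[-179.97    0.27   75.61] F[-1.7 -1.2 -8.6] former 3.5 (z40.8 n1059, w53) bar 0.5 floor h 11.0 slopeX -0.0004 slopeY -0.0020 n39650
t10.68 ee[542.7  73.8 190.1] rot[-1.7997e+02  1.2000e-01  7.5540e+01] F[ 0.5  0.6 -7.2] former 3.7 (z40.6 n1068, w53) bar 0.1 floor h 10.9 slopeX -0.0013 slopeY -0.0075 n42365
```

Call:
{"fn": "send_rows", "kwargs": {"steps": [[[-0.2,0,0,0,0],[-0.3,0,0,0,0],[-0.4,0,0,0,0],[-0.4,0,0,0,0],[-0.4,0,0,0,0]]]}}

```text
time_s: 11.1
ee_pos: [526.7, 10.0, 190.0]
ee_rot: [180.0, 0.0, 75.7]
force: [-0.2, -0.1, -7.6]
gripper_width: 29.7
gripper_force: 55.0
```

Call:
{"fn": "send_rows", "kwargs": {"steps": [[[-0.4,0,0,0,0],[-0.4,0,0,0,0],[-0.4,0,0,0,0],[-0.4,0,0,0,0],[-0.4,0,0,0,0]]]}}

```text
time_s: 11.52
ee_pos: [506.8, -67.6, 190.0]
ee_rot: [180.0, 0.0, 75.7]
force: [1.2, 0.5, -8.7]
gripper_width: 29.7
gripper_force: 55.0
```

Call:
{"fn": "send_rows", "kwargs": {"steps": [[[-0.4,0,0,0,0],[-0.4,0,0,0,0],[-0.4,0,0,0,0],[-0.4,0,0,0,0],[-0.4,0,0,0,0]]]}}

```text
time_s: 11.93
ee_pos: [486.9, -145.0, 190.0]
ee_rot: [180.0, 0.0, 75.7]
force: [0.5, -0.1, -7.4]
gripper_width: 29.4
gripper_force: 55.0
```

Call:
{"fn": "send_rows", "kwargs": {"steps": [[[-0.4,0,0,0,0],[-0.4,0,0,0,0],[-0.4,0,0,0,0],[-0.3,0,0,0,0],[-0.25,0,0,0,0]]]}}

```text
time_s: 12.35
ee_pos: [469.7, -212.9, 190.0]
ee_rot: [180.0, 0.0, 75.7]
force: [1.1, 0.3, -7.6]
gripper_width: 29.6
gripper_force: 55.0
```

Call:
{"fn": "send_rows", "kwargs": {"steps": [[[-0.2,0,0,0,0],[-0.1,0,0,0,0],[-0.05,0,0,0,0],[0,0,0,0,0],[0,0,0,0,0]]]}}

```text
time_s: 12.77
ee_pos: [466.9, -224.7, 189.9]
ee_rot: [-180.0, -0.0, 75.7]
force: [-0.1, -0.2, -7.0]
gripper_width: 29.5
gripper_force: 55.0
```

```bash
python3 fm.py
```

```text
t12.82 ee[ 467.  -224.6  189.9] rot[-1.7999e+02 -3.0000e-02  7.5710e+01] F[ 0.3  0.3 -8.2] former 3.6 (z40.7 n1044, w53) bar 0.2 floor h 10.9 slopeX -0.0007 slopeY -0.0029 n41412
t12.87 ee[ 467.  -224.6  189.9] rot[-1.7999e+02 -2.0000e-02  7.5710e+01] F[ 0.4  0.1 -8.6] former 3.6 (z40.8 n1051, w53) bar 0.2 floor h 10.9 slopeX -0.0007 slopeY -0.0030 n41417
```

Call:
{"fn": "send_rows", "kwargs": {"steps": [[[-0.1,0,0,0,0],[-0.07,0,0.05,0,0],[0,0,0.1,0,0],[0,0,0.12,0,0],[0,0,0.12,0,0]]]}}

```text
time_s: 13.28
ee_pos: [465.0, -231.7, 173.7]
ee_rot: [-180.0, -0.0, 75.7]
force: [-0.9, -0.1, -7.6]
gripper_width: 29.7
gripper_force: 55.0
```

Call:
{"fn": "send_rows", "kwargs": {"steps": [[[0,0,0.1,0,0],[0,0,0.06,0,0],[0,0,0.04,0,0],[0,0,0.02,0,0],[0,0,0,0,0]]]}}

```text
time_s: 13.7
ee_pos: [465.2, -231.7, 165.4]
ee_rot: [-180.0, -0.0, 75.7]
force: [-0.0, -1.2, -8.6]
gripper_width: 29.6
gripper_force: 55.0
```

```bash
python3 fm.py
```

```text
t13.75 ee[ 465.3 -231.8  165.6] rot[179.99  -0.    75.68] F[ 0.5  1.1 -7.9] former 3.9 (z40.6 n1029, w52) bar 0.1 floor h 10.7 slopeX -0.0007 slopeY -0.0035 n41405
t13.80 ee[ 465.3 -231.8  165.7] rot[179.97  -0.    75.68] F[ 0.2 -0.6 -6.5] former 3.9 (z40.6 n1030, w52) bar 0.1 floor h 10.8 slopeX -0.0003 slopeY -0.0035 n41381
```

Call:
{"fn": "send_rows", "kwargs": {"steps": [[[0,0,0.03,0,0],[0,0,0.03,0,0],[0,0,0.03,0,0],[0,0,0.02,0,0],[0,0,0.02,0,0]]]}}

```text
time_s: 14.22
ee_pos: [465.1, -231.8, 160.2]
ee_rot: [-180.0, -0.0, 75.7]
force: [-0.5, 0.4, -7.8]
gripper_width: 29.6
gripper_force: 55.0
```

Call:
{"fn": "send_rows", "kwargs": {"steps": [[[0,0,0.02,0,0],[0,0,0.01,0,0],[0,0,0,0,0]]]}}

```text
time_s: 14.47
ee_pos: [465.1, -231.7, 159.2]
ee_rot: [180.0, -0.0, 75.7]
force: [0.8, -1.4, -7.9]
gripper_width: 29.5
gripper_force: 55.0
```

Call:
{"fn": "send_rows", "kwargs": {"steps": [[[0,0,0.015,0,0],[0,0,0.01,0,0],[0,0,0,0,0]]]}}

```text
time_s: 14.72
ee_pos: [465.5, -232.0, 159.0]
ee_rot: [179.9, 0.0, 75.7]
force: [-0.5, -0.6, -1.1]
gripper_width: 30.0
gripper_force: 55.0
```

```bash
python3 fm.py
```

```text
t14.77 ee[ 465.5 -232.   159. ] rot[1.7992e+02 1.0000e-02 7.5670e+01] F[-1.3 -0.8  0.3] former 4.1 (z40.8 n1028, w52) bar 0.2 floor h 11.0 slopeX 0.0002 slopeY -0.0017 n41406
t14.82 ee[ 465.5 -232.   159. ] rot[1.7992e+02 2.0000e-02 7.5670e+01] F[-1.7 -1.6  1.5] former 4.1 (z40.8 n1027, w52) bar 0.2 floor h 10.9 slopeX 0.0002 slopeY -0.0013 n41387
```

The wheel now carries the load, so I'm releasing.

Call:
{"fn": "send_rows", "kwargs": {"steps": [[[0,0,0,0,0.36],[0,0,0,0,0.4],[0,0,0,0,0.5],[0,0,0,0,0.7],[0,0,0,0,0.7]]]}}

```text
time_s: 15.23
ee_pos: [465.4, -231.8, 158.3]
ee_rot: [180.0, 0.0, 75.7]
force: [-1.0, -0.4, 0.5]
gripper_width: 53.7
gripper_force: 0.0
```

```bash
python3 fm.py
```

```text
t15.28 ee[ 465.3 -231.8  158.2] rot[179.98  -0.    75.68] F[-0.5  0.3 -0.4] former 4.1 (z41.6 n1143, w52) bar 0.4 floor h 11.6 slopeX -0.0001 slopeY -0.0004 n40597
t15.33 ee[ 465.3 -231.8  158.1] rot[179.99  -0.    75.68] F[-0.2 -1.1 -0.6] former 4.1 (z41.7 n1151, w53) bar 0.5 floor h 11.7 slopeX -0.0001 slopeY -0.0001 n40809
```

Call:
{"fn": "send_rows", "kwargs": {"steps": [[[0,0,-0.1,0,0.75],[0,0,-0.3,0,0.75],[0,0,-0.5,0,0.75],[0,0,-0.6,0,0.75],[0,0,-0.6,0,0.75]]]}}

```text
time_s: 15.75
ee_pos: [464.9, -231.6, 243.0]
ee_rot: [-180.0, -0.0, 75.7]
force: [0.9, -0.7, -0.3]
gripper_width: 68.2
gripper_force: 0.0
```

Call:
{"fn": "send_rows", "kwargs": {"steps": [[[0,0,-0.5,0,0.75],[0,0,-0.2,0,0.75],[0,0,0,0,0.75],[0,0,0,0,0.75],[0,0,0,0,0.75]]]}}

```text
time_s: 16.17
ee_pos: [464.4, -231.4, 268.6]
ee_rot: [-179.8, -0.0, 75.7]
force: [0.4, -0.4, -0.4]
gripper_width: 68.2
gripper_force: 0.0
```

Run:
```python
from h import *
f=grab('wrist'); s=env.state(); w=f['w'].reshape(-1,3); print(s['ee_pos'],s['force'])
p=w[(w[:,2]>184)&(w[:,2]<194)&(np.hypot(w[:,0]-464,w[:,1]+231)<120)]; print(cv2.minAreaRect(p[:,:2].astype(np.float32)))
g=grab('scene'); save(g,'scene9.png')
```

```text
[ 464.43291461 -231.39053936  268.48417184] [-0.04094702 -0.05601142 -0.04518606]
((467.69024658203125, -224.12754821777344), (166.77621459960938, 29.894296646118164), 75.68775939941406)
```

View pics/scene9.png

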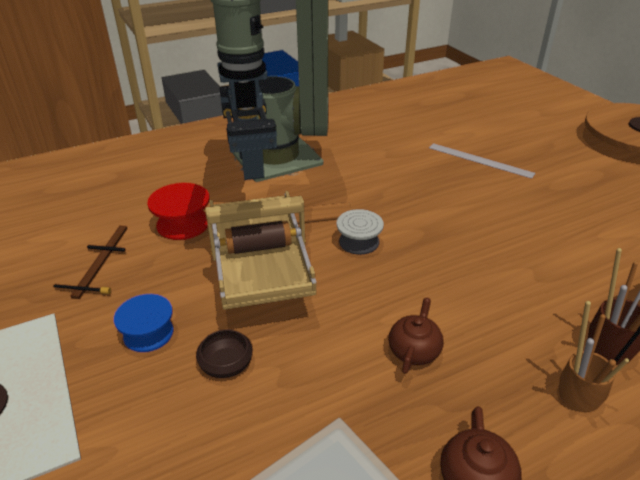

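The scene shows the tray level on the wheel at (260,250), with the former under the handle at (262,237). The gripper is clear, and the teapot and jar haven't moved.

```bash
python3 -c "
from workcell import env; print(env.job_done())"
```

```text
the job is handed in; nothing more can be done
None
```

The job is handed in, with no verdict shown: the tray sits level and released on the large grey wheel, within a few mm of its centre by my measurements, with the former about 4 mm from the middle. The interface offered no tilt, so I rolled the former there by sliding the lifted tray under it.

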